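# Reload the bench tape dispenser

### The arm

A 6-joint arm with a two-finger parallel gripper is mounted at the origin on the work surface. World frame = base frame: x ahead of the robot, y to its left, z up, the work surface at z = 0. Lengths are in m, angles in rad, forces in N, time in s.
With the tool pointing down it reaches from about 0.25 to 0.8 m from the base axis. Payload 8.5 kg.
Tool frame: the origin (TCP) lies between the finger pads; the fingertips stand 14 mm ahead of it and the grasp point (between the pads) lies 5 mm behind it; z points along the fingers, y is the line along which they close (so a half turn about z gives the same grasp; the last joint's range is limited). The gripper opens to 85 mm and grips with 20 to 120 N. Pads are 22 mm wide; open, the fingers measure 114 mm over their backs; the gripper's body (76 mm by 85 mm) begins 54 mm behind the grasp point. The pads swing forward as they close: fully open they stand 13 mm farther back than shut.
Start: joints at [-1.21, 0.238, -0.013, 1.319, 0, 1.571], TCP at [0.185, -0.491, 0.245] pointing down, gripper open.
Joint ranges: [-2.66, 2.66], [-1.03, 1.9], [-1.14, 1.46], [-1.82, 2.27], [-1.45, 1.34], [-3.14, 3.14]. Speed limits (rad/s): [2.22, 2.22, 2.79, 3.14, 3.14, 3.14].

### API

Orientations are given as a unit quaternion [w, x, y, z].
In Python, from bench import manip, read_camera, calibration gives the robot as it stands.
- The arm moves only by the tool send_rows, never from a script. Its argument "rows" is text: rows parted by semicolons, each of 6 numbers parted by spaces: the shift along the world's x, y, z each as a share of 0.04 m, from -1 to 1, then the turn, a rotation vector about the world's x, y, z each as a share of 90 degrees, from -1 to 1. A call has 1 to 10 rows; each row shifts and turns the commanded pose from where the row before left it; what a row does not reach is not made up. A row lasts 1/12 s, in which the tool goes at most 41.7 mm and 7.16 degrees, less where a joint would pass 70% of its speed; a pose out of reach is approached as far as the arm can. A call with a number of a shift or a turn outside -1 to 1 is refused whole. A call with a gripper value outside its range is refused whole. "claw" is the opening, from 0 (shut) to 1 (fully open), set as the call begins (left out, the last holds). The fingers move at their own pace and stop on an object; "force" is the grip in N (left out, the last holds). Time passes only in rows, so rows that do not move let the fingers close. It gives the time, the measured TCP pose, the force, the opening and the grip force at its end, in the units of the state.
- manip.observe(): the state, without advancing time (a new reading comes with each control period).
- read_camera(name): name is "scene" or "top" or "wrist"; returns the picture (420x560x3 uint8, red, green, blue); there is no depth.
- calibration(name): a dict with "camera_matrix" (3x3 intrinsics, pixels), "position" and "attitude" of the camera in the world. Camera axes: x right, y up, looking along -z (the intrinsics and any distortion apply to the point x, -y, -z); pixel columns grow to the right and rows downward; lengths in m; the calibration is good to about 2 mm. A picture is of the moment at which its call begins: read the wrist's pose just before it. calibration takes no time and is no camera call; for the wrist camera it gives the pose at the moment of the call.
- manip.close_job(): hands the job in; it is judged then, once.
The state is a dict: "time": time; "q": joint angles; "qd": joint speeds; "effort": joint torques, N m; "tool_pos": TCP position; "tool_rot": TCP orientation; "force": force on the tool from outside, world axes, zero at the start; "ft_torque": the same for the moment, N m; "finger_gap": opening from 0.0 (shut) to 1.0 (fully open); "finger_force": force on a finger pad.
Only numpy, scipy, OpenCV 4.12 (cv2) and the standard library are available. Lean on these libraries where they do the work, as an engineer would, in place of code of your own. Each camera call takes 0.05 s, during which the arm holds its last target. There are 200 camera calls.

### The job

The tape dispenser on the electronics bench is empty. Lift the widest of the three rolls of masking tape up and off its peg on the steel rack and lower it gently (do not drop it) into the dispenser's open tub, so that it stands upright on the two rollers in there, lying in line with the tub, and let go. Leave the other two rolls hanging where they are.

Things in the scene. Friction and masses are not known exactly. Their poses are not given: they have to be found in the camera images.
- wide_roll: Widest roll of cream tape: 44 mm wide, 120 mm outside, 50 mm hole, 0.3 kg, hung on any of three pegs of a fixed steel rack. Origin: its centre, 25 mm below the peg's top. Its x axis is the roll's axis, level along the peg; at the start x points away from the robot to the peg's post. It can spin about x (y, z mean nothing). Pinch it from above across its flat faces at the top.
- middle_roll: Middle roll, 26 mm wide, else as the widest; leave it. All pegs: level bars 10 mm thick, tops 160 mm up, 150 mm apart. From a roll's centre (within 4 mm): post face 62 mm along +x, post top 8 mm above peg top; the peg ends 80 mm along -x in an upturned tip 10 mm above peg top. To come off, a roll is raised over 10 mm (at most 38) and drawn at least 105 mm along -x, towards the robot.
- narrow_roll: Narrowest roll of masking tape, 16 mm wide along its axis, otherwise like the widest one (120 mm outside, 50 mm hole, origin at its centre, x along its peg). To be left hanging where it is.
- dispenser: Empty tape dispenser, black, fixed: open tub 72 mm in x, 152 in y, 50 high (inside 60 x 140), and a cutter up to 50 mm high beyond its +y end. Origin: centre of the tub's underside, on the bench. The roll's axis goes along its x, either way round. Two steel rollers (12 mm thick, along x) at y = -30 and +30 mm, 18 mm up; a roll standing on both is centred over the origin, its centre 77 mm up.

How it is judged:
At the end, for the whole second after the job is handed in: The widest roll stands on the two rollers in the tub: its centre within 15 mm horizontally of the dispenser's origin and 67 to 87 mm above the bench, its axis within 0.18 rad (10 degrees) of the dispenser's x axis, at rest; the other two rolls are within 25 mm of where they hung (horizontal distance between wide_roll and dispenser below 0.015 m and height (world z) of wide_roll between 0.067 and 0.087 m and angle between the x axis of wide_roll and the x axis of dispenser, either way round below 0.18 rad and linear speed of wide_roll below 0.02 m/s and distance of each of middle_roll, narrow_roll from where it was at the start of the episode below 0.025 m); the robot touches nothing.
It fails at once if the widest roll is dropped: it moves faster than 0.6 m/s while its centre is lower than 110 mm above the bench (linear speed of wide_roll above 0.6 m/s and height (world z) of wide_roll below 0.11 m).
It fails at once if the middle roll is knocked or pulled more than 40 mm from where it hung (distance of middle_roll from where it was at the start of the episode above 0.04 m).
It fails at once if the narrow roll is knocked or pulled more than 40 mm from where it hung (distance of narrow_roll from where it was at the start of the episode above 0.04 m).
It also fails if it takes over 35 s, if anything falls off the work surface, if the arm or the gripper's body presses on something with over 40 N, if the wrist force passes 120 N, or if a joint passes its speed limit or range.

## Working session

There is one attempt and no reset: what is moved stays moved. The work goes in short steps, Python scripts to look and compute and a tool call to move; the robot and the scene stay as the last step left them, time stands still between calls to the robot, and variables do not carry over. Pictures are saved under pics/ and viewed, at most 10 in all, crops included, and the job is handed in when it is done.

Besides the shell and the picture viewer there is one more tool, called after "Call:" in YAML: its name, and indented under it one key for each argument. send_rows: Moves the arm, as the interface text tells. Shift numbers are shares of 0.04 m and turn numbers shares of 90 degrees, none past 1 either way. Its arguments: {"type":"object","properties":{"rows":{"type":"string"},"claw":{"type":"number"},"force":{"type":"number"}},"required":["rows"]}

```bash
mkdir -p pics; python3 - <<'E'
from bench import manip, read_camera, calibration
import cv2, numpy as np
np.set_printoptions(precision=4,suppress=True)
for n in ("scene","top"):
    im=read_camera(n); cv2.imwrite(f"pics/{n}0.png",im[:,:,::-1]); print(n,calibration(n))
s=manip.observe(); print(s)
E
```

```text
scene {'camera_matrix': array([[414.0538,   0.    , 279.0824],
       [  0.    , 414.0538, 210.5383],
       [  0.    ,   0.    ,   1.    ]]), 'position': array([0.9603, 0.5361, 0.5023]), 'attitude': array([0.2786, 0.1659, 0.4643, 0.8242])}
top {'camera_matrix': array([[494.2302,   0.    , 275.5473],
       [  0.    , 494.2302, 212.2434],
       [  0.    ,   0.    ,   1.    ]]), 'position': array([0.4659, 0.0286, 0.8041]), 'attitude': array([-0.6993, -0.0364,  0.0531,  0.7119])}
{'time': 0.1, 'q': array([-1.21  ,  0.2388, -0.0142,  1.3192, -0.    ,  1.5708]), 'qd': array([-0.0008, -0.0019,  0.0018,  0.0008,  0.0023,  0.    ]), 'effort': array([ -0.0006, -53.9718,  34.7   ,   0.0133,  -0.    ,  -0.    ]), 'tool_pos': array([ 0.1852, -0.4909,  0.2447]), 'tool_rot': array([-0.0006,  0.9838,  0.1794, -0.0001]), 'force': array([0.0926, 0.1205, 0.4039]), 'ft_torque': array([-0.0123,  0.0225,  0.0312]), 'finger_force': 0.0, 'finger_gap': 1.0009230865785863}
```

View pics/scene0.png

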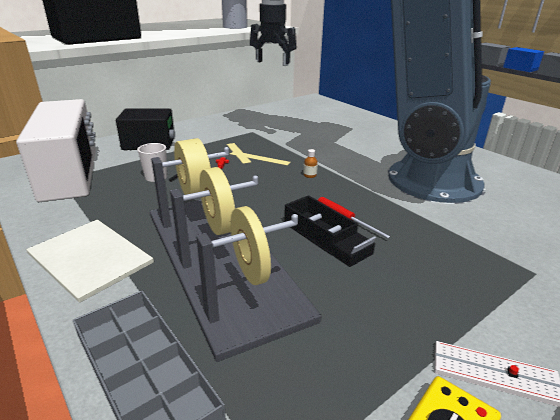

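View pics/top0.png

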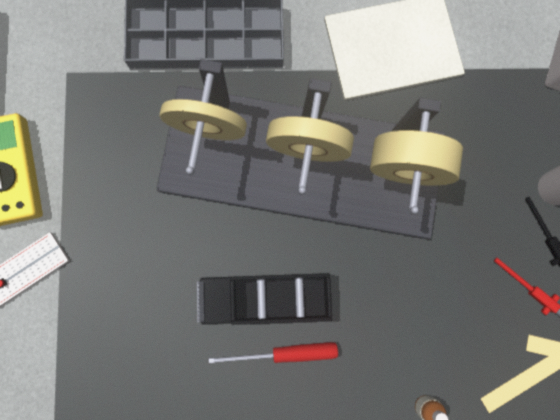

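The top view shows the wide roll on the right peg (around 417,155), tip at about (414,210). The dispenser tub spans about (232–330, 275–322), with rollers at columns 262 and 299 and the cutter on its left end. Next I'll measure them precisely.

```bash
cat > h.py <<'E'
import numpy as np, cv2
from scipy.spatial.transform import Rotation as R
np.set_printoptions(precision=4,suppress=True)
def ray(c,uv):
    K=c['camera_matrix']; w,x,y,z=c['attitude']
    d=np.linalg.inv(K)@[uv[0],uv[1],1]; d=d*[1,-1,-1]
    return R.from_quat([x,y,z,w]).apply(d)
def onplane(c,uv,z):
    d=ray(c,uv); return c['position']+d*(z-c['position'][2])/d[2]
def proj(c,p):
    w,x,y,z=c['attitude']; v=R.from_quat([x,y,z,w]).inv().apply(np.asarray(p)-c['position'])*[1,-1,-1]
    u=c['camera_matrix']@v; return u[:2]/u[2]
E
python3 - <<'E'
from h import *; from bench import calibration
c=calibration("top"); im=cv2.imread("pics/top0.png"); hsv=cv2.cvtColor(im,cv2.COLOR_BGR2HSV)
# rollers
g=((hsv[...,2]>110)&(hsv[...,1]<60)).astype(np.uint8)
def comps(m,x0,x1,y0,y1,amin):
    n,l,st,ce=cv2.connectedComponentsWithStats(np.ascontiguousarray(m[y0:y1,x0:x1]))
    for i in range(1,n):
        if st[i,4]>=amin: yield st[i]+[x0,y0,0,0,0],ce[i]+[x0,y0],np.argwhere(l==i)[:,::-1].astype(np.float32)+[x0,y0]
for s,ce,p in comps(g,240,325,270,326,60):
    r=cv2.minAreaRect(p.astype(np.float32)); print("roller",s,ce,onplane(c,ce,.022),[onplane(c,q,.022)[:2] for q in cv2.boxPoints(r)])
y=((hsv[...,0]>15)&(hsv[...,0]<32)&(hsv[...,1]>60)&(hsv[...,2]>90)).astype(np.uint8)
for s,ce,p in comps(y,150,470,80,200,200): print("roll",s,ce)
for n,uv in dict(tipW=(414,210),postW=(425,112),tipM=(303,190),postM=(317,92),tipN=(190,170),postN=(210,74)).items(): print(n,onplane(c,uv,.165))
a=cv2.resize(im[85:225,360:480],None,fx=4,fy=4,interpolation=cv2.INTER_CUBIC)
b=cv2.resize(im[262:332,190:340],None,fx=2.1,fy=2.1); 
o=np.zeros((560,800,3),np.uint8); o[:,:480]=a; o[:b.shape[0],482:482+b.shape[1]]=b
cv2.imwrite("pics/crop1.png",o)
E
```

```text
roller [295 278   9  39 280] [299.0714 297.2821] [ 0.4308 -0.0251  0.022 ] [array([ 0.4607, -0.019 ]), array([ 0.4609, -0.0303]), array([ 0.402 , -0.0311]), array([ 0.4018, -0.0199])]
roller [257 280   8  39 277] [260.7401 298.5451] [0.4301 0.0348 0.022 ] [array([0.4589, 0.0402]), array([0.4586, 0.0293]), array([0.4002, 0.0302]), array([0.4004, 0.0411])]
roll [ 160   99   86   41 2328] [202.9772 118.1478]
roll [ 266  116   87   45 2934] [309.7345 137.5566]
roll [ 370  129   93   56 4155] [416.6679 156.6294]
tipW [ 0.5472 -0.1692  0.165 ]
postW [ 0.6801 -0.1915  0.165 ]
tipM [ 0.5761 -0.024   0.165 ]
postM [ 0.7097 -0.0464  0.165 ]
tipN [0.605  0.1239 0.165 ]
postN [0.7365 0.0974 0.165 ]
```

View pics/crop1.png

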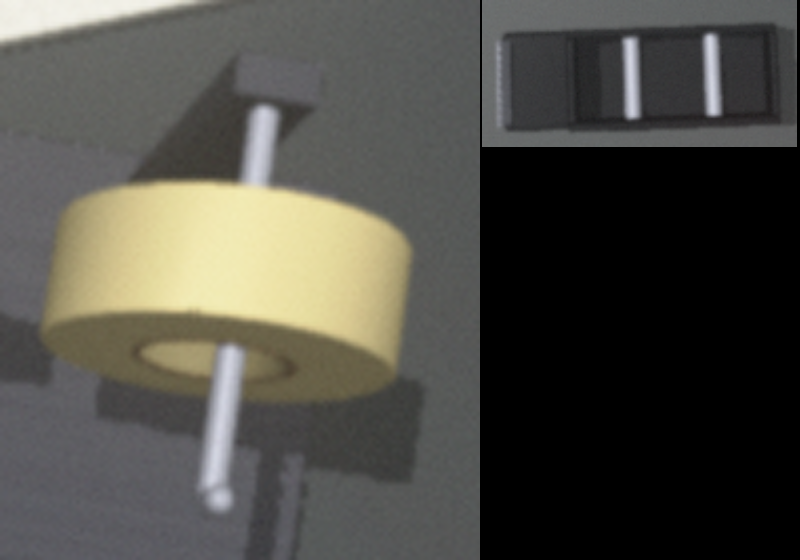

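Crop: post face meets the peg at about (425.5,111) full-image px. The peg end is at about (412,207). The roll's front top edge is near (419,163) and its rear edge near (422,131). Dispenser yaw is about 0.7°, rollers are 60 mm apart as stated, midpoint about (0.4305, 0.005). Next, the roll position along the peg.

```bash
python3 - <<'E'
from h import *; from bench import calibration
c=calibration("top"); im=cv2.imread("pics/top0.png"); hsv=cv2.cvtColor(im,cv2.COLOR_BGR2HSV)
a=onplane(c,(425.5,111),.16); b=onplane(c,(411.7,206.5),.16); print(a,b,np.linalg.norm(a-b))
e=(a-b)/np.linalg.norm(a-b); print("yaw",np.arctan2(e[1],e[0]))
# profile along roll's crown
v=cv2.GaussianBlur(im[...,1].astype(np.float32),(0,0),.8)
t=np.arange(20,110,1.)/1000
p=np.array([proj(c,a-e*x+[0,0,.035]) for x in t],np.float32)
pr=cv2.remap(v,p[:,:1],p[:,1:],cv2.INTER_LINEAR).ravel()
print([(int(x*1000),int(q)) for x,q in zip(t,pr)][::2])
# cross-check: posts & tips of three pegs
cs=calibration("scene")
for s in (.058,.062,.066):
  C=a-e*s-[0,0,.025]; print(s,C,proj(c,C-e*.022+[0,0,.06]),proj(c,C+e*.022+[0,0,.06]),"scene crown",proj(cs,C+[0,0,.06]))
# perpendicular extent of roll's crown at y sides: widest points at z=.135
n=np.array([-e[1],e[0],0]);C=a-e*.062-[0,0,.025]
print(proj(c,C-n*.06-e*.022),proj(c,C+n*.06-e*.022))
E
```

```text
[ 0.6832 -0.194   0.16  ] [ 0.5525 -0.168   0.16  ] 0.1332015247594849
yaw -0.19646568163901162
[(20, 70), (22, 80), (24, 89), (26, 93), (28, 94), (30, 94), (32, 94), (34, 94), (36, 94), (38, 106), (40, 155), (42, 210), (44, 227), (46, 228), (48, 228), (50, 228), (52, 228), (54, 228), (56, 228), (58, 228), (60, 227), (62, 228), (64, 228), (66, 228), (68, 227), (70, 228), (72, 228), (74, 228), (76, 228), (78, 227), (80, 226), (82, 212), (84, 161), (86, 112), (88, 99), (90, 97), (92, 95), (94, 103), (96, 114), (98, 115), (100, 113), (102, 103), (104, 93), (106, 93), (108, 91)]
0.058 [ 0.6263 -0.1827  0.135 ] [425.7679 161.8068] [430.4842 128.698 ] scene crown [187.3216 141.9667]
0.062 [ 0.6224 -0.1819  0.135 ] [425.335  164.8463] [430.0589 131.6834] scene crown [189.3006 141.6562]
0.066 [ 0.6185 -0.1811  0.135 ] [424.9013 167.8909] [429.633  134.6737] scene crown [191.2721 141.3469]
[453.9296 182.1141] [368.8051 166.752 ]
```

Crown edges lie at 40 and 84 mm from the post face, so the width is 44 mm and the centre 62 mm, matching the given sizes. Peg spacing is 0.150 m. Moving above the roll.

Call:
send_rows:
  rows: "0.3 0.21 0 0 0 0.018;0.6 0.43 0 0 0 0.036;0.6 0.43 0 0 0 0.036;0.6 0.43 0 0 0 0.036;0.6 0.43 0 0 0 0.036;0.6 0.43 0 0 0 0.036;0.6 0.43 0 0 0 0.036;0.6 0.43 0 0 0 0.036;0.6 0.43 0 0 0 0.036;0.6 0.43 0 0 0 0.036"
  claw: 0.8
  force: 60

```text
time: 0.93
tool_pos: [0.4142, -0.3268, 0.245]
tool_rot: [-0.0, 0.9, 0.435, -0.0]
force: [1.0, -0.2, 0.2]
finger_gap: 0.801
finger_force: 0.0
```

Call:
send_rows:
  rows: "0.6 0.43 0 0 0 0.036;0.6 0.43 0 0 0 0.036;0.6 0.43 0 0 0 0.036;0.6 0.43 0 0 0 0.036;0.6 0.43 0 0 0 0.036;0.6 0.43 0 0 0 0.036;0.6 0.43 0 0 0 0.036;0.6 0.43 0 0 0 0.036;0.4 0.21 0 0 0 0.02;0 0 0 0 0 0"

```text
time: 1.77
tool_pos: [0.6238, -0.1797, 0.2439]
tool_rot: [-0.001, 0.769, 0.639, 0.0]
force: [-0.1, 0.2, -0.7]
finger_gap: 0.802
finger_force: 0.0
```

```bash
python3 - <<'E'
from h import *; from bench import calibration,read_camera,manip
s=manip.observe(); print(s['time'],s['tool_pos'],s['force'],s['finger_gap']); w,x,y,z=s['tool_rot']
M=R.from_quat([x,y,z,w]).as_matrix(); print(M, "yaw y",np.arctan2(M[1,1],M[0,1]))
c=calibration("wrist"); im=read_camera("wrist"); cv2.imwrite("pics/w1.png",im[:,:,::-1])
C=np.array([.6224,-.1819,.135]); e=np.array([np.cos(.1965),-np.sin(.1965),0]);n=np.array([-e[1],e[0],0])
for k in (-.022,.022): print("crown",k,proj(c,C+e*k+[0,0,.06]))
ct=calibration("top"); t=np.linspace(0,6.283,200)
P=np.array([proj(ct,C+e*k+.06*(np.cos(a)*n+np.sin(a)*np.array([0,0,1]))) for k in (-.022,.022) for a in t]); print("top bbox",P.min(0),P.max(0))
E
```

```text
1.7667 [ 0.6238 -0.1797  0.2439] [-0.1029  0.2022 -0.7132] 0.8017923721126511
[[ 0.1832  0.9831 -0.0006]
 [ 0.9831 -0.1832  0.0009]
 [ 0.0007 -0.0008 -1.    ]] yaw y -0.18423297653419854
crown -0.022 [244.8241 237.1354]
crown 0.022 [312.0126 237.9228]
top bbox [367.8895 129.3383] [461.3039 185.368 ]
```

View pics/w1.png

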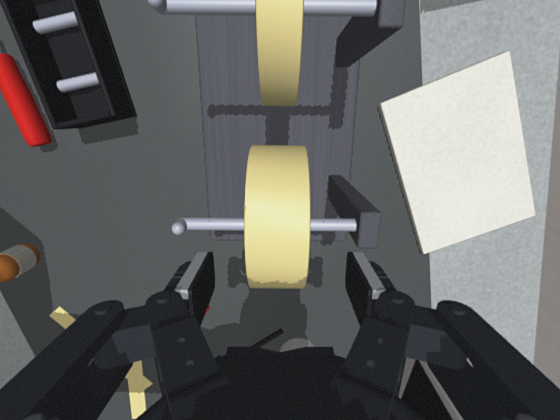

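Wrist view: the roll lies between cols 245–311 and rows 145–289, matching the predicted crown edges (245, 312). The fingers straddle it evenly. Checking the sideways offset.

```bash
python3 - <<'E'
from h import *; from bench import calibration
c=calibration("wrist"); e=np.array([np.cos(.1965),-np.sin(.1965),0]);n=np.array([-e[1],e[0],0])
t=np.linspace(0,6.283,400)
hsv=cv2.cvtColor(cv2.imread("pics/w1.png"),cv2.COLOR_BGR2HSV)[120:310,230:330]
m=(hsv[...,0]>15)&(hsv[...,0]<32)&(hsv[...,1]>60)&(hsv[...,2]>90); yx=np.argwhere(m)+[120,230]; print(yx.min(0),yx.max(0))
for d in (0,-.002,-.004):
  C=np.array([.6224,-.1819,.135])+n*d
  P=np.array([proj(c,C+e*k+.06*(np.cos(a)*n+np.sin(a)*np.array([0,0,1]))) for k in (-.022,.022) for a in t]); print(d,C,P.min(0),P.max(0),proj(c,C-e*.05+[0,0,.02]))
E
```

```text
[145 244] [288 310]
0 [ 0.6224 -0.1819  0.135 ] [246.645 135.305] [314.9347 281.1565] [216.7068 215.1146]
-0.002 [ 0.622  -0.1839  0.135 ] [246.7159 137.8568] [314.7937 283.3562] [216.8417 217.5215]
-0.004 [ 0.6216 -0.1858  0.135 ] [246.7864 140.3912] [314.6536 285.5472] [216.9759 219.916 ]
```

```bash
python3 - <<'E'
from h import *; from bench import calibration,read_camera,manip
read_camera("wrist"); c=calibration("wrist"); im=read_camera("wrist"); c2=calibration("wrist"); print(c['position'],c2['position'],manip.observe()['tool_pos'])
cv2.imwrite("pics/w2.png",im[:,:,::-1])
e=np.array([np.cos(.1965),-np.sin(.1965),0]);n=np.array([-e[1],e[0],0])
t=np.linspace(0,6.283,400)
hsv=cv2.cvtColor(im[:,:,::-1].copy(),cv2.COLOR_BGR2HSV)[120:310,230:330]
m=(hsv[...,0]>15)&(hsv[...,0]<32)&(hsv[...,1]>60)&(hsv[...,2]>90); yx=np.argwhere(m)+[120,230]; print(yx.min(0),yx.max(0))
for d in (0,-.002,-.004):
  C=np.array([.6224,-.1819,.135])+n*d
  P=np.array([proj(c,C+e*k+.06*(np.cos(a)*n+np.sin(a)*np.array([0,0,1]))) for k in (-.022,.022) for a in t]); print(d,C,P.min(0),P.max(0),proj(c,C-e*.05+[0,0,.02]))
# scene check: silhouette of whole roll
cs=calibration("scene")
h=cv2.cvtColor(cv2.imread("pics/scene0.png"),cv2.COLOR_BGR2HSV)[125:205,165:207]
m=(h[...,0]>15)&(h[...,0]<32)&(h[...,1]>60)&(h[...,2]>70); nn,l,st,ce=cv2.connectedComponentsWithStats(m.astype(np.uint8)); print("scene",st[1:]+[165,125,0,0,0])
for d in (0,-.003):
  C=np.array([.6224,-.1819,.135])+n*d
  P=np.array([proj(cs,C+e*k+.06*(np.cos(a)*n+np.sin(a)*np.array([0,0,1]))) for k in (-.022,.022) for a in t]); print(P.min(0),P.max(0))
E
```

```text
[ 0.6349 -0.1097  0.3717] [ 0.6344 -0.1102  0.3721] [ 0.6208 -0.182   0.2447]
[142 247] [285 313]
0 [ 0.6224 -0.1819  0.135 ] [247.8993 134.1151] [316.1585 279.8664] [217.7829 213.9445]
-0.002 [ 0.622  -0.1839  0.135 ] [247.9715 136.6702] [316.0186 282.0641] [217.9193 216.3535]
-0.004 [ 0.6216 -0.1858  0.135 ] [248.0433 139.2116] [315.8796 284.2577] [218.055  218.7503]
scene [[ 174  138   33   57 1500]
 [ 201  196    6    9   41]]
[173.3671 138.2756] [211.9914 199.9373]
[173.0085 137.7895] [211.5036 199.2875]
```

Cameras agree to within about 3 mm sideways, so I'll take the centre at (0.6217, -0.185). Descending and gripping.

Call:
send_rows:
  rows: "0.02 -0.08 -0.2 0 0 -0.005;0 0 -0.3 0 0 0;0 0 -0.3 0 0 0;0 0 -0.3 0 0 0;0 0 -0.3 0 0 0;0 0 -0.2 0 0 0;0 0 -0.07 0 0 0;0 0 0 0 0 0;0 0 0 0 0 0"

```text
time: 2.67
tool_pos: [0.622, -0.1856, 0.1789]
tool_rot: [0.0, 0.773, 0.634, 0.0]
force: [-0.3, -0.1, -0.2]
finger_gap: 0.796
finger_force: 0.0
```

Call:
send_rows:
  rows: "0 0 0 0 0 0;0 0 0 0 0 0;0 0 0 0 0 0;0 0 0 0 0 0;0 0 0 0 0 0;0 0 0 0 0 0;0 0 0 0 0 0;0 0 0 0 0 0"
  claw: 0.3
  force: 60

```text
time: 3.33
tool_pos: [0.6226, -0.1853, 0.1794]
tool_rot: [0.001, 0.773, 0.634, 0.0]
force: [0.6, -0.7, 6.5]
finger_gap: 0.505
finger_force: 61.1
```

Call:
send_rows:
  rows: "0 0 0.08 0 0 0;0 0 0.12 0 0 0;0 0 0.12 0 0 0;0 0 0.12 0 0 0;0 0 0.12 0 0 0;0 0 0.06 0 0 0;0 0 0 0 0 0;0 0 0 0 0 0"

```text
time: 4.0
tool_pos: [0.6222, -0.1852, 0.2034]
tool_rot: [0.0, 0.773, 0.634, 0.0]
force: [-0.1, -0.4, -2.3]
finger_gap: 0.505
finger_force: 61.2
```

```bash
python3 - <<'E'
from h import *; from bench import read_camera,manip
s=manip.observe(); print(s['tool_pos'],s['tool_rot'],s['force'],s['ft_torque'],s['finger_gap'])
im=read_camera("wrist"); a=read_camera("scene")[110:260,120:330]
o=np.zeros((420,800,3),np.uint8); o[:,:420]=cv2.resize(im[0:420,70:490],None,fx=1,fy=1); b=cv2.resize(a,None,fx=1.8,fy=1.8); o[:b.shape[0],422:422+b.shape[1]]=b
cv2.imwrite("pics/lift.png",o[:,:,::-1])
E
```

```text
[ 0.6222 -0.1852  0.2034] [0.     0.7732 0.6342 0.    ] [-0.0512 -0.3502 -2.3397] [-0.0076  0.0188  0.0056] 0.504915340499231
```

View pics/lift.png

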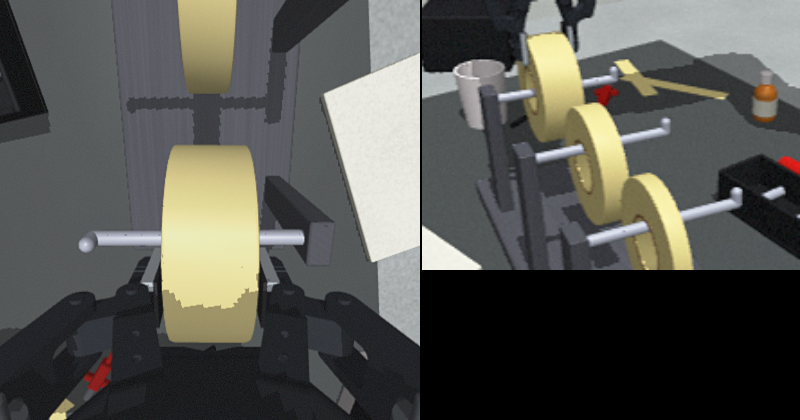

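The roll is held square between the pads and has been raised 24 mm. The weight on the wrist (about 2.5 N) shows it is clear of the peg. Drawing it off.

Call:
send_rows:
  rows: "-0.18 0.037 0 0 0 0;-0.36 0.073 0 0 0 0;-0.37 0.073 0 0 0 0;-0.37 0.073 0 0 0 0;-0.37 0.073 0 0 0 0;-0.37 0.073 0 0 0 0;-0.37 0.073 0 0 0 0;-0.37 0.073 0 0 0 0;-0.37 0.073 0 0 0 0;-0.37 0.073 0 0 0 0"

```text
time: 4.93
tool_pos: [0.4806, -0.157, 0.2031]
tool_rot: [-0.0, 0.773, 0.634, -0.0]
force: [-0.4, 0.3, -1.5]
finger_gap: 0.503
finger_force: 61.5
```

Call:
send_rows:
  rows: "-0.37 0.073 0 0 0 0;-0.18 0.037 0 0 0 0;0 0 0 0 0 0"

```text
time: 5.18
tool_pos: [0.4584, -0.1526, 0.2035]
tool_rot: [-0.0, 0.773, 0.634, -0.0]
force: [-0.7, 0.3, -2.4]
finger_gap: 0.501
finger_force: 61.6
```

Call:
send_rows:
  rows: "-0.04 0.22 0 0 0 0.008;-0.08 0.43 0 0 0 0.015;-0.08 0.43 0 0 0 0.015;-0.08 0.43 0 0 0 0.015;-0.08 0.43 0 0 0 0.015;-0.08 0.43 0 0 0 0.015;-0.08 0.43 0 0 0 0.015;-0.08 0.43 0 0 0 0.015;-0.08 0.43 0 0 0 0.015;-0.02 0.28 0 0 0 0.005"

```text
time: 6.02
tool_pos: [0.4322, 0.0064, 0.2032]
tool_rot: [-0.0, 0.702, 0.712, 0.0]
force: [0.5, -1.1, -2.8]
finger_gap: 0.501
finger_force: 61.6
```

Call:
send_rows:
  rows: "0 0 -0.2 0 0 0;0 0 -0.2 0 0 0;0 0 -0.2 0 0 0;0 0 -0.1 0 0 0;0 0 0 0 0 0;0 0 0 0 0 0;0 0 0 0 0 0"

```text
time: 6.6
tool_pos: [0.4323, 0.0042, 0.1754]
tool_rot: [-0.0, 0.703, 0.711, 0.0]
force: [-0.3, 0.2, -2.3]
finger_gap: 0.506
finger_force: 61.6
```

```bash
python3 - <<'E'
from h import *; from bench import read_camera,manip
s=manip.observe(); w,x,y,z=s['tool_rot']; M=R.from_quat([x,y,z,w]).as_matrix()
print(s['tool_pos'],s['force'],s['finger_gap'],"yaw",np.arctan2(M[1,1],M[0,1]))
im=read_camera("wrist"); a=read_camera("scene")[120:290,210:410]
o=np.zeros((420,800,3),np.uint8); o[:,:400]=im[:,80:480]; b=cv2.resize(a,None,fx=1.95,fy=1.95); o[:b.shape[0],402:402+b.shape[1]]=b
cv2.imwrite("pics/over.png",o[:,:,::-1])
E
```

```text
[0.4323 0.0042 0.1754] [-0.269   0.2499 -2.2573] 0.5057932180234113 yaw 0.011284483176495427
```

View pics/over.png

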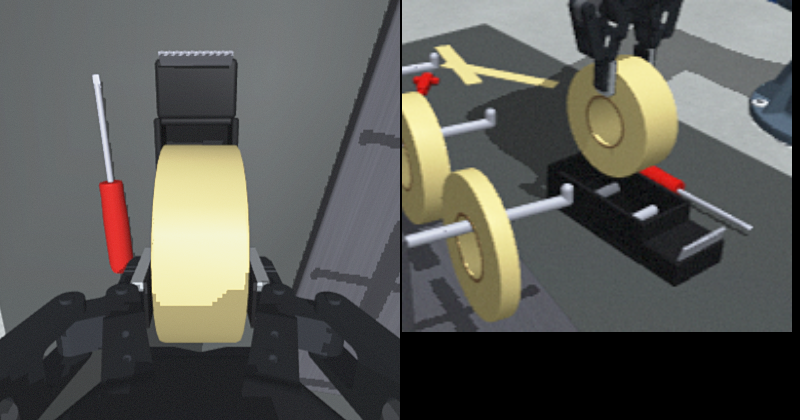

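Wrist view: the roll is at cols 152–248, in line with the tub behind it (edges about cols 156 and 238 at row 120, crop offset 80). The scene view confirms it hovers over the rollers. Checking the x offset numerically.

```bash
python3 - <<'E'
from h import *; from bench import calibration
c=calibration("wrist"); 
for r in (75,112,130): 
  g=cv2.cvtColor(cv2.imread("pics/over.png"),cv2.COLOR_BGR2GRAY)[r,135:260].astype(int); d=np.where(g<58)[0]; l,q=d.min()+215,d.max()+215
  print(r,l,q,onplane(c,(l,r),.05),onplane(c,(q,r),.05))
cr=[onplane(c,(u,200),.16) for u in (232,328)]; print(cr, proj(c,[.4323,.0042,.2]), proj(c,[.4323,.0042,.137]))
E
```

```text
75 236 316 [0.3959 0.1091 0.05  ] [0.4598 0.1098 0.05  ]
112 237 315 [0.3959 0.0809 0.05  ] [0.4604 0.0817 0.05  ]
130 235 317 [0.3937 0.0665 0.05  ] [0.4627 0.0673 0.05  ]
[array([0.4072, 0.0367, 0.16  ]), array([0.4562, 0.0372, 0.16  ])] [280.749  303.0339] [280.2468 240.7926]
```

Tub centre in the wrist view is x≈0.429 and the roll is at ≈0.432, so shift -2.5 mm and lower.

Call:
send_rows:
  rows: "-0.06 0.01 -0.1 0 0 0;0 0 -0.2 0 0 0;0 0 -0.2 0 0 0;0 0 -0.2 0 0 0;0 0 -0.2 0 0 0;0 0 -0.15 0 0 0;0 0 -0.1 0 0 0;0 0 -0.08 0 0 0;0 0 0 0 0 0;0 0 0 0 0 0"

```text
time: 7.53
tool_pos: [0.4298, 0.005, 0.1261]
tool_rot: [-0.0, 0.703, 0.711, -0.0]
force: [0.2, -0.0, -2.6]
finger_gap: 0.505
finger_force: 61.6
```

Call:
send_rows:
  rows: "0 0 -0.04 0 0 0;0 0 -0.03 0 0 0;0 0 0 0 0 0;0 0 0 0 0 0"

```text
time: 7.87
tool_pos: [0.4298, 0.005, 0.1234]
tool_rot: [0.0, 0.703, 0.711, 0.0]
force: [-0.5, -0.3, -2.1]
finger_gap: 0.502
finger_force: 61.6
```

Call:
send_rows:
  rows: "0 0 -0.03 0 0 0;0 0 -0.02 0 0 0;0 0 0 0 0 0;0 0 0 0 0 0"

```text
time: 8.2
tool_pos: [0.4297, 0.005, 0.1212]
tool_rot: [-0.0, 0.703, 0.711, -0.0]
force: [-0.4, 0.3, -1.6]
finger_gap: 0.508
finger_force: 61.6
```

Call:
send_rows:
  rows: "0 0 -0.02 0 0 0;0 0 0 0 0 0;0 0 0 0 0 0"

```text
time: 8.45
tool_pos: [0.4299, 0.0048, 0.1208]
tool_rot: [0.0, 0.703, 0.711, 0.0]
force: [-1.5, -1.9, 4.6]
finger_gap: 0.502
finger_force: 62.3
```

Force has changed sign at TCP z 0.121, where contact was expected. Releasing and retreating.

Call:
send_rows:
  rows: "0 0 0 0 0 0;0 0 0 0 0 0;0 0 0 0 0 0;0 0 0 0 0 0;0 0 0 0 0 0;0 0 0 0 0 0"
  claw: 0.75

```text
time: 8.95
tool_pos: [0.4297, 0.005, 0.1204]
tool_rot: [-0.0, 0.703, 0.711, -0.0]
force: [-0.6, -0.3, -0.0]
finger_gap: 0.75
finger_force: 0.0
```

Call:
send_rows:
  rows: "0 0 0.1 0 0 0;0 0 0.2 0 0 0;0 0 0.4 0 0 0;0 0 0.5 0 0 0;0 0 0.5 0 0 0;0 0 0.5 0 0 0;0 0 0.4 0 0 0;0 0 0.2 0 0 0;0 0 0 0 0 0;0 0 0 0 0 0"

```text
time: 9.78
tool_pos: [0.4298, 0.005, 0.2325]
tool_rot: [0.0, 0.703, 0.711, 0.0]
force: [-0.5, 0.5, -0.6]
finger_gap: 0.749
finger_force: 0.0
```

Call:
send_rows:
  rows: "-0.3 -0.6 0 0 0 0;-0.3 -0.6 0 0 0 0;-0.3 -0.6 0 0 0 0;-0.3 -0.6 0 0 0 0;-0.3 -0.6 0 0 0 0;-0.3 -0.6 0 0 0 0;0 0 0 0 0 0;0 0 0 0 0 0;0 0 0 0 0 0"

```text
time: 10.53
tool_pos: [0.3575, -0.1387, 0.2318]
tool_rot: [-0.001, 0.703, 0.711, -0.0]
force: [0.3, 0.4, 0.1]
finger_gap: 0.75
finger_force: 0.0
```

```bash
python3 - <<'E'
from h import *; from bench import read_camera,manip,calibration
s=manip.observe(); print(s['time'],s['tool_pos'],s['force'])
im=read_camera("top"); a=read_camera("scene"); c=calibration("top")
hsv=cv2.cvtColor(im[:,:,::-1].copy(),cv2.COLOR_BGR2HSV)
m=((hsv[...,0]>15)&(hsv[...,0]<32)&(hsv[...,1]>60)&(hsv[...,2]>90)).astype(np.uint8)
n,l,st,ce=cv2.connectedComponentsWithStats(m)
for i in range(1,n):
    if st[i,4]>1500: print(st[i],ce[i])
t=np.linspace(0,6.283,200); C=np.array([.4298,.0049,.077]); P=np.array([proj(c,C+[k,.06*np.cos(q),.06*np.sin(q)]) for k in(-.022,.022) for q in t]); print("expect",P.min(0),P.max(0))
o=np.zeros((420,800,3),np.uint8); o[:,:400]=im[:,140:540]; o[:,400:]=a[:,140:540]; cv2.imwrite("pics/fin.png",o[:,:,::-1])
E
```

```text
10.5333 [ 0.3575 -0.1387  0.2318] [0.2626 0.407  0.0943]
[ 160   99   86   41 2321] [202.9216 118.1465]
[   0  113   43  113 2927] [ 19.9675 177.0676]
[ 266  116   87   45 2935] [309.7608 137.5973]
[ 240  282   84   38 2558] [281.8913 300.5367]
expect [239.4766 283.6908] [323.0784 319.2878]
```

View pics/fin.png

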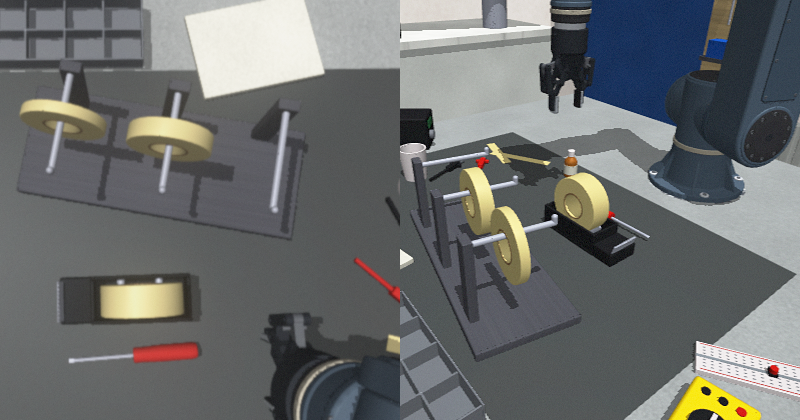

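The roll stands in the tub (bbox cols 240–324, rows 282–320, as predicted for the target pose). The other two rolls' centroids have not moved, and the arm is clear.

```bash
python3 -c "
from bench import manip
print(manip.close_job())"
```

```text
the job is handed in; nothing more can be done
None
```

The widest roll is standing on the dispenser's two rollers, in line with the tub and released, and the other two rolls are still where they hung. I handed the job in at about 10.6 s; the hand-in gave no verdict.

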